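# Open the storage jar and put its cap on the coaster

### The job

Unscrew the steel cap of the glass storage jar in the wooden stand (anticlockwise seen from above, until its thread lets go), lift the cap clear and set it down gently, not dropped, right way up, in the middle of the round coaster. Leave the small pickle jar with the green lid where it stands.

Things in the scene. Friction and masses are not known exactly. Their poses are not given: they have to be found in the camera images.
- jar: Clear glass jar, 74 mm diameter, neck 40 mm, immovable in a square wooden stand (104 x 104 x 24 mm). Origin: centre of the stand's underside; rim 104 mm above it. Coarse three-start thread: the cap, turned anticlockwise seen from above, lets go after 52 to 58 degrees and meets a stop at about 88 to 94, so one turn of 73 degrees in one grasp frees it; until then it is held down.
- cap: Ribbed round steel cap of the jar, 60 mm diameter (62 over ribs), 24 mm high, 60 g. Origin: centre of its skirt's lower edge, z up. Screwed on, the origin is 85 mm above the jar's. Grip it across any diameter by its side; it turns easily and may stay at its height while turning (it can rise 5 mm at most); then lift straight up: clear of the neck 20 mm higher.
- coaster: Round flat cork coaster with a dark rim, 94 mm in diameter, 5 mm thick, fixed on the worktop. Origin: centre of its underside, so its top is 5 mm above it. (Wall cabinets hang over the rear of the worktop from 0.47 m up: swing the arm round drawn in.)
- olive_jar: Bystander: small glass pickle jar with a smooth green lid, 69 mm in diameter, 84 mm high, without a stand, loose on the worktop. Origin: centre of its underside. Not to be moved.

How it is judged (in metres and radians):
On the way, in this order (a step that is already met when the one before it is completed fails the run):
1. the cap is unscrewed: turned past the end of its thread while still on the neck (angle between the x axis of cap and the x axis of jar, either way round above 1.2 rad and horizontal distance between cap and jar below 0.008 m and z of cap in the frame of jar below 0.1 m).
2. the cap is lifted clear of the neck (height (world z) of cap above 0.107 m).
3. the cap is brought down to the coaster in the fingers (not dropped from more than about 15 mm) (horizontal distance between cap and coaster below 0.025 m and z of cap in the frame of coaster below 0.02 m and contact force between the fingers and cap above 0.5 N).
At the end, for the whole second after the job is handed in: The cap rests on the coaster, right way up (within 10 degrees), its centre within 20 mm of the coaster's centre, at rest; the pickle jar stands within 30 mm of where it was (horizontal distance between cap and coaster below 0.02 m and z of cap in the frame of coaster below 0.009 m and contact force between cap and coaster above 0.1 N and angle between cap's own z axis and vertical below 0.17 rad and linear speed of cap below 0.02 m/s and distance of olive_jar from where it was at the start of the episode below 0.03 m); the robot touches nothing.
It fails at once if the pickle jar is moved by more than 30 mm or tipped (distance of olive_jar from where it was at the start of the episode above 0.03 m or angle between olive_jar's own z axis and vertical above 0.4 rad).
It also fails if it takes over 43 s, if anything falls off the work surface, if the arm or the gripper's body presses on something with over 40 N, if the wrist force passes 120 N, or if a joint passes its speed limit or range.

### The arm

A 7-joint arm with a two-finger parallel gripper is mounted at the origin on a cart in front of the work surface, level with it; the furniture and walls round the work are solid. World frame = base frame: x ahead of the robot, y to its left, z up, the work surface at z = 0. Lengths are in m, angles in degrees, forces in N, time in s.
With the tool pointing down it reaches from about 0.35 to 0.9 m from the base axis. Payload 7.2 kg.
Tool frame: the origin (TCP) lies at the very end of the fingers, on their centre line; the grasp point (between the pads) lies 19 mm behind it; z points along the fingers, y is the line along which they close (so a half turn about z gives the same grasp; the last joint's range is limited). The gripper opens to 88 mm and grips with 3 to 60 N. Pads are 20 mm wide; open, the fingers measure 115 mm over their backs; the gripper's body (75 mm by 178 mm) begins 61 mm behind the grasp point.
Start: joints at [61.524, 23.554, -0.728, 91.456, 0.321, 64.991, -4.71], TCP at [0.26, -0.568, 0.187] pointing down, gripper open.
Joint ranges: [-169.25, 169.25], [-16.82, 113.86], [-84.01, 82.57], [7.8, 145.47], [-59.2, 239.2], [7.22, 106.19], [-163.78, 163.78]. Speed limits (degrees/s): [136.94, 136.94, 172.46, 172.46, 180, 180, 180].

### API

Orientations are given as [roll, pitch, yaw] about the fixed x, y, z axes, in that order (R = Rz(yaw) Ry(pitch) Rx(roll)).
In Python, from plant import * gives the robot as it stands.
- The arm moves only by the tool arm_command, never from a script. Its argument "steps" is a list that holds one entry, the list of rows, each a list of 5 numbers: the gripper's target within -1 to 1 (fully open at 1, half-way at 0, shut at -1), then the shift along the tool's x, y, z normalised to -1 to 1, where 1 is 0.02 m, then the turn about the tool's z normalised to -1 to 1, where 1 is 30 degrees. In form: [[[fingers, dx, dy, dz, twist], ...]]. A call has exactly 8 rows; each row shifts and turns the commanded pose from where the row before left it, along the tool's axes as they then stand; what a row does not reach is not made up. A row lasts 1/10 s, in which the tool goes at most 50 mm and 8.59 degrees, less where a joint would pass 70% of its speed; a pose out of reach is approached as far as the arm can. A call with a number of a shift or a turn outside -1 to 1 is refused whole. A call with a gripper value outside its range is refused whole. The fingers move at their own pace and stop on an object; "newtons" is the grip in N (left out, the last holds). Time passes only in rows, so rows that do not move let the fingers close, or fill a call up. It gives the time, the measured TCP pose, the force, the opening and the grip force at its end, in the units of the state.
- read_state(): the state, without advancing time (a new reading comes with each control period).
- grab_frame(name): name is "side" or "top"; returns a dict with "color" (480x640x3 uint8, red, green, blue), "camera_matrix" (3x3 intrinsics, pixels), "world_from_camera" (4x4, takes a point from camera to world coordinates). Camera axes: x right, y up, looking along -z (the intrinsics and any distortion apply to the point x, -y, -z); pixel columns grow to the right and rows downward; lengths in m; the calibration is good to about 2 mm. A picture is of the moment at which its call begins. There is no depth.
- sign_off(): hands the job in; it is judged then, once.
The state is a dict: "time_s": time; "joint_pos": joint angles; "joint_velocities": joint speeds; "effort": joint torques, N m; "eef_pos": TCP position; "eef_rot": TCP orientation; "wrist_force": force on the tool from outside, world axes, zero at the start; "moment": the same for the moment, N m; "width": finger opening in m; "finger_force": force on a finger pad.
Only numpy, scipy, OpenCV 4.12 (cv2) and the standard library are available. Lean on these libraries where they do the work, as an engineer would, in place of code of your own. Each camera call takes 0.05 s, during which the arm holds its last target. There are 200 camera calls.

## Working session

There is one attempt and no reset: what is moved stays moved. The work goes in short steps, Python scripts to look and compute and a tool call to move; the robot and the scene stay as the last step left them, time stands still between calls to the robot, and variables do not carry over. Pictures are saved under pics/ and viewed, at most 12 in all, crops included, and the job is handed in when it is done.

Besides the shell and the picture viewer there is one more tool, called after "Call:" by a JSON object that holds its "api" and its "payload". arm_command: Moves the arm, as the interface text tells. Scaled input: -1 to 1 covers 0.02 m each way for a shift and 30 degrees each way for a turn. Its arguments: {"type":"object","properties":{"steps":{"type":"array"},"newtons":{"type":"number"}},"required":["steps"]}

```bash
mkdir -p pics; python3 - <<'E'
from plant import *
import cv2, pickle
for n in ("top","side"):
    f=grab_frame(n); cv2.imwrite(f"pics/{n}0.png",f["color"][:,:,::-1]); pickle.dump(f,open(f"{n}.pkl","wb"))
    print(n,f["camera_matrix"].round(1).tolist(),f["world_from_camera"].round(3).tolist(),f.keys())
s=read_state(); print(s["time_s"],s["eef_pos"],s["eef_rot"],s["width"])
E
```

```text
top [[437.5, 0.0, 320.3], [0.0, 437.5, 243.0], [0.0, 0.0, 1.0]] [[-0.004, 0.986, -0.164, 0.341], [-1.0, -0.001, 0.021, 0.014], [0.02, 0.164, 0.986, 0.993], [0.0, 0.0, 0.0, 1.0]] dict_keys(['color', 'camera_matrix', 'world_from_camera'])
side [[570.9, 0.0, 316.0], [0.0, 570.9, 238.7], [0.0, 0.0, 1.0]] [[-0.908, 0.209, -0.364, 0.033], [-0.42, -0.467, 0.778, 0.969], [-0.008, 0.859, 0.511, 0.706], [0.0, 0.0, 0.0, 1.0]] dict_keys(['color', 'camera_matrix', 'world_from_camera'])
0.1 [ 0.25960848 -0.56799229  0.18580586] [-1.79918580e+02  6.73505048e-03  2.45705822e+01] 0.08791240987331625
```

View pics/top0.png

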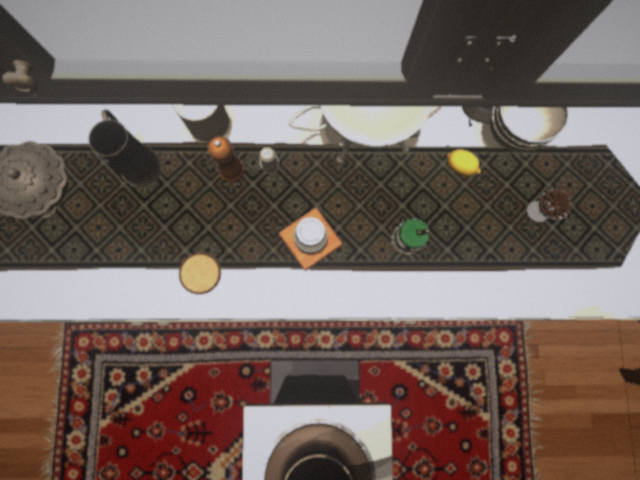

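View pics/side0.png

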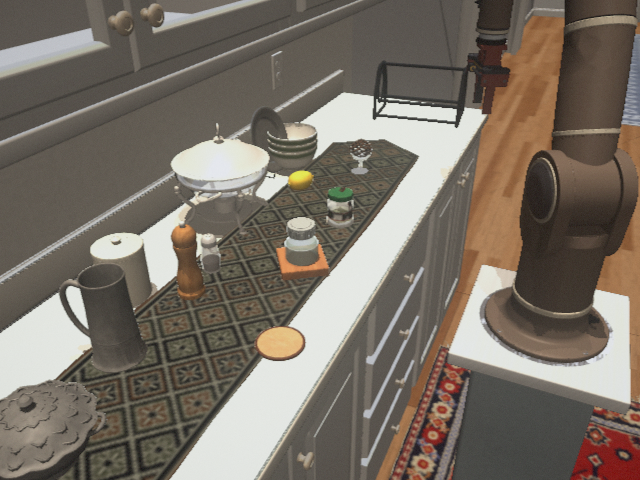

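The top view shows the coaster at (200,273), the cap at (311,232) on the orange stand, and the green lid at (413,234). In the side view the coaster is at (280,343), the cap top at (301,226) and the green lid at (340,193).

```bash
cat > h.py <<'E'
import numpy as np, cv2
def ray(f,u,v):
    K=f["camera_matrix"];T=f["world_from_camera"]
    d=np.linalg.inv(K)@[u,v,1]; d=T[:3,:3]@[d[0],-d[1],-d[2]]
    return T[:3,3],d
def onz(f,uv,z):
    o,d=ray(f,*uv); return o+d*(z-o[2])/d[2]
def blob(mask,roi):
    x0,y0,x1,y1=roi; m=np.zeros_like(mask); m[y0:y1,x0:x1]=mask[y0:y1,x0:x1]
    c=max(cv2.findContours(m,cv2.RETR_EXTERNAL,cv2.CHAIN_APPROX_NONE)[0],key=cv2.contourArea)
    return c
E
python3 - <<'E'
from h import *; import pickle
t,s=[pickle.load(open(n+".pkl","rb")) for n in("top","side")]
def poly(f,c,z): return np.array([onz(f,p,z)[:2] for p in c[:,0,:].astype(float)],np.float32)
for n,f,rs in(("top",t,dict(coaster=(170,245,230,300),cap=(285,205,335,255),stand=(270,200,350,275),lid=(395,215,432,250))),
            ("side",s,dict(coaster=(245,315,315,370),cap=(280,212,325,245),stand=(265,235,340,285),lid=(320,180,360,206)))):
    hsv=cv2.cvtColor(f["color"],cv2.COLOR_RGB2HSV)
    for k,z in(("coaster",.005),("cap",.109),("stand",.024),("lid",.084)):
        lo,hi={"coaster":((8,60,60),(30,255,255)),"stand":((3,110,90),(22,255,255)),"cap":((0,0,125),(180,60,255)),"lid":((45,90,20),(85,255,255))}[k]
        c=blob(cv2.inRange(hsv,lo,hi),rs[k]); P=poly(f,c,z)
        e=cv2.minEnclosingCircle(P); r=cv2.minAreaRect(P*1000)
        print(n,k,cv2.boundingRect(c),"circ",np.round(e[0],4),round(2*e[1],4),"rect",np.round(r[0],1),np.round(r[1],1),round(r[2],1))
a=np.hstack([cv2.resize(t["color"][195:285,260:350],(400,400)),cv2.resize(s["color"][200:290,260:350],(400,400))])
cv2.imwrite("pics/crop1.png",a[:,:,::-1])
E
```

```text
top coaster (179, 245, 42, 49) circ [0.4494 0.2573] 0.1186 rect [446.6 265.4] [108.8  92.2] 1.9
top cap (294, 217, 33, 35) circ [0.5068 0.016 ] 0.0731 rect [506.8  16. ] [65.7 71. ] 89.9
top stand (279, 208, 63, 61) circ [0.5129 0.0159] 0.1422 rect [513.6  15.9] [106.1 106.6] 35.0
top lid (400, 219, 29, 29) circ [ 0.5135 -0.2051] 0.0616 rect [ 514.3 -203.7] [59.  58.8] 15.9
side coaster (250, 326, 55, 35) circ [0.4414 0.2704] 0.1032 rect [437.4 267.8] [93.9 95. ] 86.4
side cap (286, 217, 30, 15) circ [0.5164 0.0221] 0.0739 rect [514.9  16.1] [62.  60.1] 27.4
side stand (276, 244, 53, 36) circ [0.5063 0.0283] 0.1605 rect [506.7  28.3] [104.5 129.7] 35.2
side lid (329, 188, 23, 10) circ [ 0.5156 -0.2046] 0.0587 rect [ 515.3 -204.9] [54.5 50.3] 23.7
```

View pics/crop1.png

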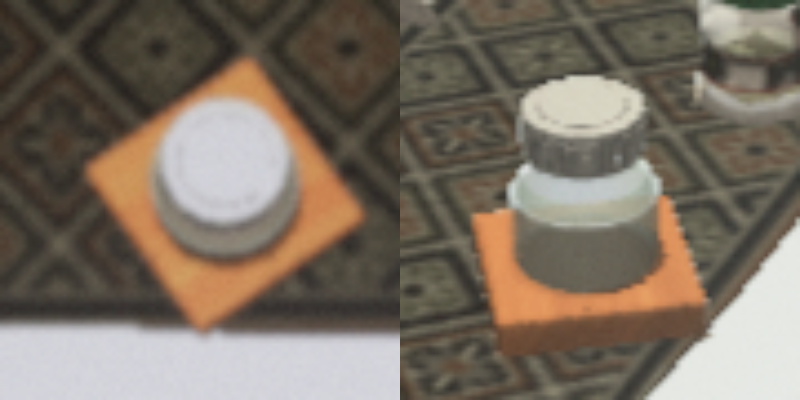

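Call:
{"api": "arm_command", "payload": {"steps": [[[1,0.3,-0.27,0,0],[1,0.8,-0.72,0,0],[1,0.9,-0.8,0,0],[1,0.9,-0.8,0,0],[1,0.9,-0.8,0,0],[1,0.9,-0.8,0,0],[1,0.9,-0.8,0,0],[1,0.9,-0.8,0,0]]], "newtons": 25}}

```text
time_s: 0.9
eef_pos: [0.3303, -0.4074, 0.1864]
eef_rot: [-180.0, -0.0, 24.6]
wrist_force: [0.2, -0.9, 0.5]
width: 0.0877
finger_force: 0.0
```

Call:
{"api": "arm_command", "payload": {"steps": [[[1,0.9,-0.8,0,0],[1,0.9,-0.8,0,0],[1,0.9,-0.8,0,0],[1,0.9,-0.8,0,0],[1,0.9,-0.8,0,0],[1,0.9,-0.8,0,0],[1,0.9,-0.8,0,0],[1,0.9,-0.8,0,0]]]}}

```text
time_s: 1.7
eef_pos: [0.4077, -0.2312, 0.1865]
eef_rot: [180.0, 0.0, 24.6]
wrist_force: [0.4, -0.0, -0.1]
width: 0.0879
finger_force: 0.0
```

Call:
{"api": "arm_command", "payload": {"steps": [[[1,0.9,-0.81,0,0],[1,0.9,-0.81,0,0],[1,0.9,-0.81,0,0],[1,0.9,-0.81,0,0],[1,0.9,-0.81,0,0],[1,0.9,-0.81,0,0],[1,0.9,-0.81,0,0],[1,0.9,-0.81,0,0]]]}}

```text
time_s: 2.5
eef_pos: [0.4846, -0.0536, 0.1865]
eef_rot: [180.0, 0.0, 24.6]
wrist_force: [-0.6, -0.4, -0.4]
width: 0.0882
finger_force: 0.0
```

Call:
{"api": "arm_command", "payload": {"steps": [[[1,0.9,-0.81,0,0],[1,0.8,-0.75,0,0],[1,0.5,-0.5,0,0],[1,0.4,-0.4,0,0],[1,0.1,-0.08,0.3,0],[1,0,0,0.6,0],[1,0,0,0.6,0],[1,0,0,0,0]]]}}

```text
time_s: 3.3
eef_pos: [0.511, 0.0125, 0.1542]
eef_rot: [-179.9, 0.2, 24.5]
wrist_force: [-1.0, 0.1, 0.4]
width: 0.0878
finger_force: 0.0
```

```bash
python3 - <<'E'
from plant import *
from h import *
s=read_state(); print(s["eef_pos"],s["eef_rot"],s["joint_pos"])
im=[]
for n in ("top","side"):
    f=grab_frame(n); 
    x,y=(260,180) if n=="top" else (240,140)
    im.append(cv2.resize(f["color"][y:y+120,x:x+120],(400,400)))
cv2.imwrite("pics/c2.png",np.hstack(im)[:,:,::-1])
E
```

```text
[0.5110133  0.01251839 0.15416265] [-179.93166694    0.2147682    24.50116247] [ 12.38641455  16.29004432 -23.13370046 107.92700991   7.49531382
  57.48076364 -79.48078592]
```

View pics/c2.png

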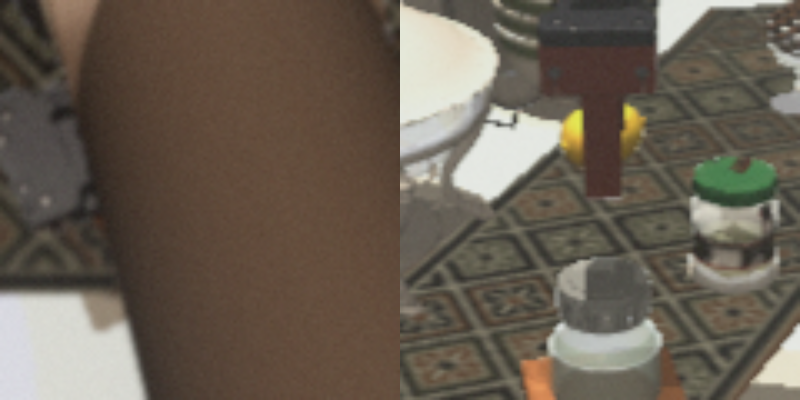

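The side view shows the fingers directly above the cap (both near crop column 602); centre by a few mm and descend.

Call:
{"api": "arm_command", "payload": {"steps": [[[1,0.21,-0.1,0.3,0],[1,0,0,0.6,0],[1,0,0,0.6,0],[1,0,0,0.6,0],[1,0,0,0.5,0],[1,0,0,0.4,0],[1,0,0,0.3,0],[1,0,0,0.05,0]]]}}

```text
time_s: 4.2
eef_pos: [0.5153, 0.0172, 0.0887]
eef_rot: [-180.0, 0.1, 24.6]
wrist_force: [-0.9, -0.1, -0.0]
width: 0.0876
finger_force: 0.0
```

Call:
{"api": "arm_command", "payload": {"steps": [[[-1,0,0,0,0],[-1,0,0,0,0],[-1,0,0,0,0],[-1,0,0,0,0],[-1,0,0,0,0],[-1,0,0,0,0],[-1,0,0,0,0],[-1,0,0,0,0]]]}}

```text
time_s: 5.0
eef_pos: [0.5157, 0.0171, 0.0895]
eef_rot: [180.0, -0.0, 24.6]
wrist_force: [-0.5, 0.3, -0.7]
width: 0.0275
finger_force: 0.0
```

```bash
python3 - <<'E'
from plant import *
from h import *
s=read_state(); print(s["eef_pos"],s["width"],s["finger_force"],s["moment"])
f=grab_frame("side"); cv2.imwrite("pics/c3.png",cv2.resize(f["color"][140:290,220:370],(600,600),interpolation=cv2.INTER_CUBIC)[:,:,::-1])
E
```

```text
[0.51573845 0.01714681 0.08954549] 0.027502512881443918 0.0 [0.01015233 0.01169996 0.09819568]
```

View pics/c3.png

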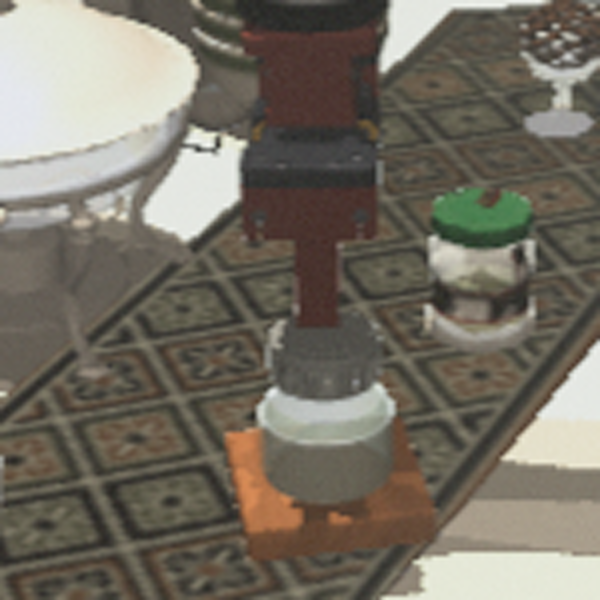

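```bash
python3 - <<'E'
from h import *; import pickle
s,t=[pickle.load(open(n+".pkl","rb")) for n in("side","top")]
def proj(f,p):
    T=f["world_from_camera"];c=T[:3,:3].T@(np.array(p)-T[:3,3]);K=f["camera_matrix"]
    return (K@[c[0],-c[1],-c[2]]/-c[2])[:2].round(1)
yt=np.array([.416,-.909,0])
for nm,c,w in(("open .154",[.511,.0125,.154],.044),("closed .0895",[.5157,.0171,.0895],.014),("closed .11",[.5157,.0171,.112],.014),("closed .11 -",[.5157,.0171,.132],.014)):
    print(nm,[proj(s,np.array(c)-yt*o).tolist() for o in(w,w+.013)])
print("captop",proj(s,[.514,.016,.109]),proj(s,[.514,.016,.085]),"top",proj(t,[.514,.016,.109]))
# stereo of cap top centres
A=[];b=[]
for f,uv in((s,(301,224)),(t,(310.6,231.4))):
    o,d=ray(f,*uv); d/=np.linalg.norm(d); M=np.eye(3)-np.outer(d,d); A.append(M); b.append(M@o)
print(np.linalg.lstsq(np.vstack(A),np.hstack(b),rcond=None)[0])
E
```

```text
open .154 [[301.9, 214.5], [301.8, 217.5]]
closed .0895 [[300.0, 234.9], [299.8, 238.0]]
closed .11 [[299.7, 225.7], [299.6, 228.8]]
closed .11 - [[299.5, 217.5], [299.3, 220.4]]
captop [300.9 223.7] [301.1 233.4] top [310.  230.5]
[0.51316062 0.01508443 0.10774731]
```

```bash
python3 - <<'E'
from plant import *
from h import *
f=grab_frame("side")["color"]; g=grab_frame("top")["color"]
import pickle; s=pickle.load(open("side.pkl","rb"))["color"]
r=lambda a,x,y,w,h:cv2.resize(a[y:y+h,x:x+w],(400,600),interpolation=cv2.INTER_NEAREST)
cv2.imwrite("pics/c4.png",np.hstack([r(f,275,180,60,90),r(s,275,180,60,90)])[:,:,::-1])
E
```

```text
(no output)
```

View pics/c4.png

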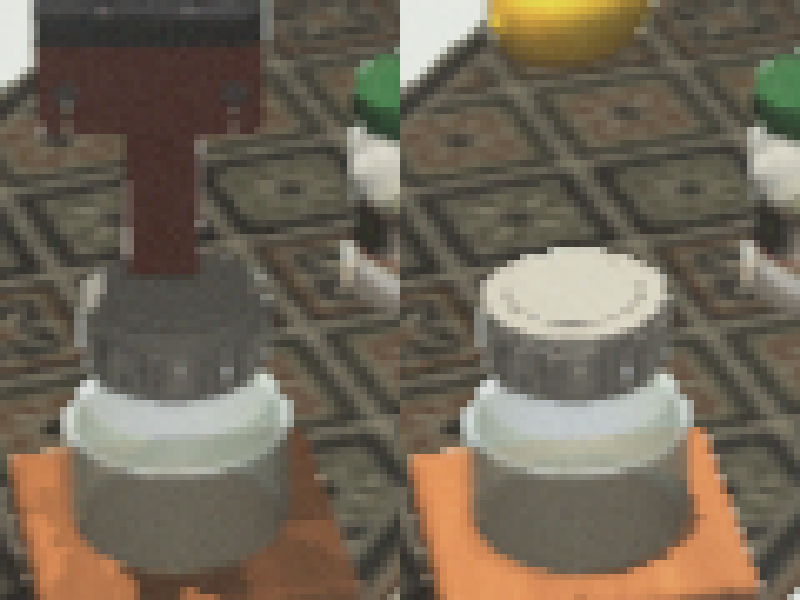

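The finger's lower edge (px row ≈221, col 300) is drawn in front of the cap top, with the cap untouched. So the real tip is above the cap, though the reported z is 0.0895. I'll check that offset with the first side frame, taken at a different place.

```bash
python3 - <<'E'
from h import *; import pickle
s=pickle.load(open("side.pkl","rb"))
def proj(p):
    T=s["world_from_camera"];c=T[:3,:3].T@(np.array(p)-T[:3,3]);K=s["camera_matrix"]
    return (K@[c[0],-c[1],-c[2]]/-c[2])[:2].round(1)
yt=np.array([.416,-.909,0]);xt=np.array([.909,.416,0])
for dz in(0,.04):
    print(dz,[proj(np.array([.2596,-.568,.1858+dz])+yt*a+xt*b).tolist() for a in(-.057,-.044,.044,.057) for b in (-.01,.01)])
cv2.imwrite("pics/c5.png",cv2.resize(s["color"][30:130,450:530],(480,600),interpolation=cv2.INTER_NEAREST)[:,:,::-1])
E
```

```text
0 [[488.7, 128.6], [481.1, 128.6], [487.5, 126.9], [479.9, 126.9], [479.4, 116.0], [472.2, 116.0], [478.3, 114.5], [471.1, 114.5]]
0.04 [[491.0, 113.8], [483.3, 113.8], [489.7, 112.1], [482.0, 112.2], [481.4, 101.8], [474.1, 101.9], [480.3, 100.4], [473.0, 100.4]]
```

View pics/c5.png

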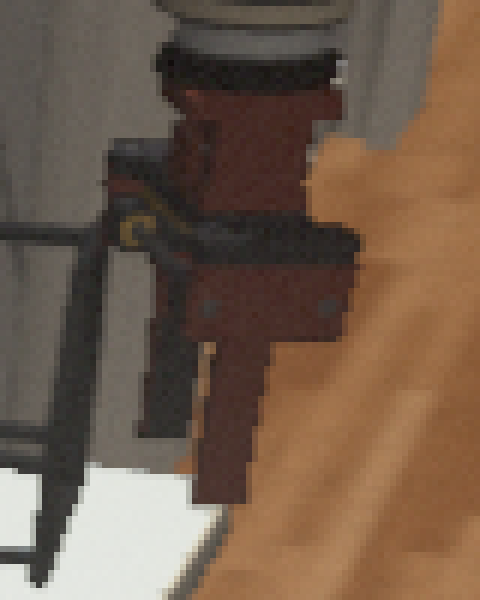

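The initial frame fits a real fingertip about 40 mm above the reported z (near fingertip at (486,114), as predicted with +0.04). The frames at the jar give 41–44 mm, and sideways the positions agree. I'll use real tip z = reported z + 0.041. So reopen, then descend in stages.

Call:
{"api": "arm_command", "payload": {"steps": [[[1,-0.1,0,0,0],[1,0,0,0,0],[1,0,0,0,0],[1,0,0,0,0],[1,0,0,0,0],[1,0,0,0,0],[1,0,0,0,0],[1,0,0,0,0]]]}}

```text
time_s: 5.95
eef_pos: [0.5139, 0.0164, 0.0895]
eef_rot: [180.0, 0.0, 24.6]
wrist_force: [0.8, -0.5, -0.0]
width: 0.0758
finger_force: 0.0
```

Call:
{"api": "arm_command", "payload": {"steps": [[[1,0,0,0.2,0],[1,0,0,0.3,0],[1,0,0,0.3,0],[1,0,0,0.3,0],[1,0,0,0.3,0],[1,0,0,0.3,0],[1,0,0,0.2,0],[1,0,0,0,0]]]}}

```text
time_s: 6.75
eef_pos: [0.5135, 0.0163, 0.0509]
eef_rot: [-180.0, 0.1, 24.6]
wrist_force: [0.2, 0.3, 0.1]
width: 0.088
finger_force: 0.0
```

```bash
python3 - <<'E'
from plant import *
from h import *
s=read_state(); print(s["eef_pos"],s["width"],s["wrist_force"])
f=grab_frame("side")["color"]
cv2.imwrite("pics/c6.png",cv2.resize(f[180:270,275:335],(400,600),interpolation=cv2.INTER_NEAREST)[:,:,::-1])
E
```

```text
[0.51347286 0.01632194 0.05085478] 0.08804602991901203 [0.24898396 0.2569234  0.14564483]
```

View pics/c6.png

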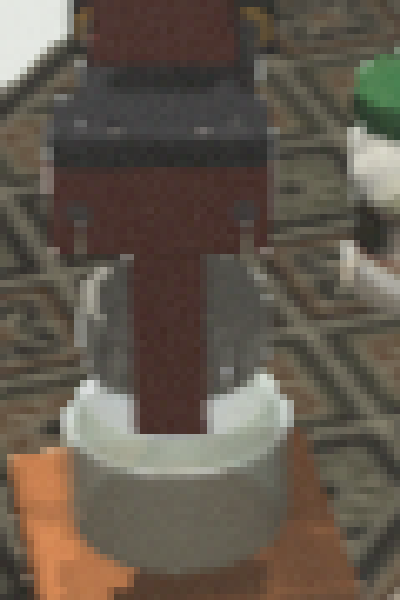

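The fingertip (row ≈245) sits where a real z of ≈0.09 predicts, straddling the cap. Lower 3 mm more and grip.

Call:
{"api": "arm_command", "payload": {"steps": [[[1,0,0,0.17,0],[-1,0,0,0,0],[-1,0,0,0,0],[-1,0,0,0,0],[-1,0,0,0,0],[-1,0,0,0,0],[-1,0,0,0,0],[-1,0,0,0,0]]], "newtons": 25}}

```text
time_s: 7.6
eef_pos: [0.514, 0.0163, 0.0483]
eef_rot: [180.0, -0.0, 24.6]
wrist_force: [0.9, -0.2, 1.3]
width: 0.0597
finger_force: 25.0
```

Call:
{"api": "arm_command", "payload": {"steps": [[[-1,0,0,0,-0.15],[-1,0,0,0,-0.25],[-1,0,0,0,-0.25],[-1,0,0,0,-0.25],[-1,0,0,0,-0.25],[-1,0,0,0,-0.25],[-1,0,0,0,-0.25],[-1,0,0,0,-0.25]]]}}

```text
time_s: 8.4
eef_pos: [0.5141, 0.0164, 0.0483]
eef_rot: [180.0, -0.0, 81.9]
wrist_force: [-0.2, 0.2, 0.2]
width: 0.0596
finger_force: 25.0
```

Call:
{"api": "arm_command", "payload": {"steps": [[[-1,0,0,0,-0.25],[-1,0,0,0,-0.25],[-1,0,0,0,-0.15],[-1,0,0,0,0],[-1,0,0,0,0],[-1,0,0,0,0],[-1,0,0,0,0],[-1,0,0,0,0]]]}}

```text
time_s: 9.2
eef_pos: [0.5141, 0.0163, 0.0483]
eef_rot: [180.0, 0.0, 101.0]
wrist_force: [1.2, -0.2, 3.1]
width: 0.0599
finger_force: 25.0
```

Call:
{"api": "arm_command", "payload": {"steps": [[[-1,0,0,-0.1,0],[-1,0,0,-0.2,0],[-1,0,0,-0.3,0],[-1,0,0,-0.4,0],[-1,0,0,-0.5,0],[-1,0,0,-0.5,0],[-1,0,0,-0.5,0],[-1,0,0,-0.3,0]]]}}

```text
time_s: 10.0
eef_pos: [0.5144, 0.0164, 0.1055]
eef_rot: [179.9, 0.0, 101.1]
wrist_force: [0.5, -0.1, -0.3]
width: 0.0598
finger_force: 25.0
```

```bash
python3 - <<'E'
from plant import *
from h import *
s=read_state(); p=s["eef_pos"]; y=np.radians(s["eef_rot"][2]); print(p,s["width"],s["wrist_force"],s["joint_pos"])
d=np.array([.438,.2665])-p[:2]
print("tool dx,dy units",(d@[np.cos(y),np.sin(y)])/.02,(d@[np.sin(y),-np.cos(y)])/.02)
f=grab_frame("side")["color"]
cv2.imwrite("pics/c7.png",cv2.resize(f[150:270,245:365],(480,480),interpolation=cv2.INTER_NEAREST)[:,:,::-1])
E
```

```text
[0.51441946 0.01635188 0.10549133] 0.05977232578553319 [ 0.49436096 -0.13925561 -0.30850143] [ 26.33417296  23.65279678 -42.20614623 109.81414165  19.55353734
  53.7692263  -14.15851526]
tool dx,dy units 13.008100245982495 -1.350692511707488
```

View pics/c7.png

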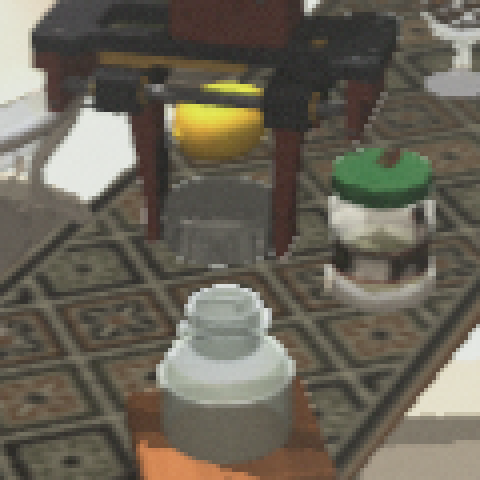

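The cap is held level between the fingers, clear of the bare neck. Carry it to the coaster.

Call:
{"api": "arm_command", "payload": {"steps": [[[-1,0.3,-0.03,0,0],[-1,0.6,-0.06,0,0],[-1,0.8,-0.08,0,0],[-1,0.9,-0.09,0,0],[-1,0.9,-0.09,0,0],[-1,0.9,-0.1,0,0],[-1,0.9,-0.1,0,0],[-1,0.9,-0.1,0,0]]]}}

```text
time_s: 10.85
eef_pos: [0.4762, 0.1372, 0.1037]
eef_rot: [-179.9, -0.0, 101.1]
wrist_force: [-0.1, 0.4, 0.8]
width: 0.0597
finger_force: 25.0
```

Call:
{"api": "arm_command", "payload": {"steps": [[[-1,0.9,-0.1,0,0],[-1,0.9,-0.1,0,0],[-1,0.9,-0.1,0,0],[-1,0.9,-0.1,0,0],[-1,0.9,-0.1,0,0],[-1,0.9,-0.1,0,0],[-1,0.8,-0.08,0,0],[-1,0.5,-0.05,0,0]]]}}

```text
time_s: 11.65
eef_pos: [0.4357, 0.2663, 0.1038]
eef_rot: [-180.0, -0.0, 101.2]
wrist_force: [-0.4, 0.8, -1.1]
width: 0.0594
finger_force: 25.0
```

```bash
python3 - <<'E'
from plant import *
from h import *
s=read_state(); p=s["eef_pos"]; y=np.radians(s["eef_rot"][2]); print(p,s["eef_rot"],s["joint_pos"])
d=np.array([.438,.2665])-p[:2]
print("tool dx,dy units",(d@[np.cos(y),np.sin(y)])/.02,(d@[np.sin(y),-np.cos(y)])/.02)
E
```

```text
[0.4356874  0.26627204 0.10380889] [-1.79952551e+02 -3.21262938e-02  1.01208798e+02] [ -0.88773182  24.36023921 -45.31862692 110.20988902  21.16707925
  54.07455883 -45.13572315]
tool dx,dy units -0.011296342029978854 0.11564000735174557
```

Call:
{"api": "arm_command", "payload": {"steps": [[[-1,0,0.12,0.3,0],[-1,0,0,0.7,0],[-1,0,0,0.9,0],[-1,0,0,0.9,0],[-1,0,0,0.9,0],[-1,0,0,0.9,0],[-1,0,0,0.7,0],[-1,0,0,0.4,0]]]}}

```text
time_s: 12.45
eef_pos: [0.439, 0.2634, -0.0118]
eef_rot: [-179.9, 0.1, 101.0]
wrist_force: [0.4, -0.1, 0.4]
width: 0.0595
finger_force: 25.0
```

Call:
{"api": "arm_command", "payload": {"steps": [[[-1,0,0,0.2,0],[-1,0,0,0.1,0],[-1,0,0,0.1,0],[-1,0,0,0,0],[-1,0,0,0,0],[-1,0,0,0,0],[-1,0,0,0,0],[-1,0,0,0,0]]]}}

```text
time_s: 13.25
eef_pos: [0.4398, 0.2647, -0.0177]
eef_rot: [180.0, -0.0, 101.1]
wrist_force: [0.4, -0.1, -0.4]
width: 0.0596
finger_force: 25.0
```

```bash
python3 - <<'E'
from plant import *
from h import *
s=read_state(); print(s["eef_pos"],s["wrist_force"])
f=grab_frame("side")["color"]
cv2.imwrite("pics/c8.png",cv2.resize(f[260:380,220:340],(480,480),interpolation=cv2.INTER_NEAREST)[:,:,::-1])
E
```

```text
[ 0.4397522   0.264741   -0.01773609] [ 0.41784536 -0.13509057 -0.38788449]
```

View pics/c8.png

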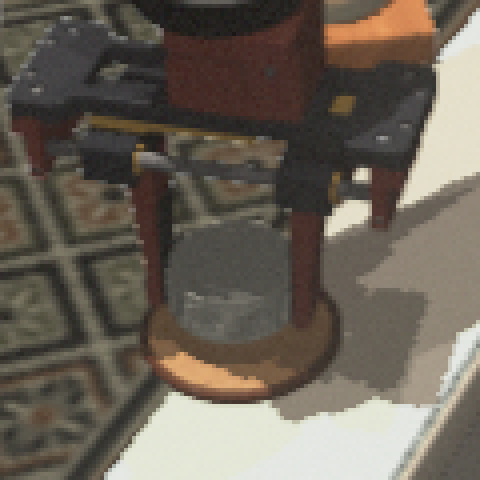

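Here the cap hangs about 13 mm above the coaster (coaster columns 141–340 of the crop, cap 165–295). Check the centring numerically.

```bash
python3 - <<'E'
from h import *; import pickle
s,t=[pickle.load(open(n+".pkl","rb")) for n in("side","top")]
# rim contrast: coaster incl. dark rim = anything not white/bright in a ROI, in the first frames
for n,f,roi in(("side",s,(245,315,315,370)),("top",t,(170,252,230,300))):
    h=cv2.cvtColor(f["color"],cv2.COLOR_RGB2HSV)
    m=cv2.inRange(h,(0,75,40),(30,255,255)); m=cv2.morphologyEx(m,cv2.MORPH_OPEN,np.ones((5,5),np.uint8))
    c=blob(m,roi); P=np.array([onz(f,p,.005)[:2] for p in cv2.convexHull(c)[:,0,:].astype(float)],np.float32)
    print(n,cv2.boundingRect(c),cv2.fitEllipse(P*1000),cv2.minAreaRect(P*1000))
def proj(f,p):
    T=f["world_from_camera"];c=T[:3,:3].T@(np.array(p)-T[:3,3]);K=f["camera_matrix"]
    return (K@[c[0],-c[1],-c[2]]/-c[2])[:2].round(1)
print(proj(s,[.438,.2665,.005]),proj(s,[.4398,.2647,.019]),proj(s,[.4398,.2647,.043]))
print("crop px coaster centre->",onz(s,(280.1,344),.005))
E
```

```text
side (255, 326, 50, 34) ((437.3407897949219, 267.4101867675781), (92.69129180908203, 94.7349624633789), 41.960487365722656) ((437.67340087890625, 266.90411376953125), (91.53486633300781, 91.15924835205078), 24.34036636352539)
top (180, 252, 40, 41) ((440.25311279296875, 265.72210693359375), (91.51515197753906, 94.78291320800781), 124.93196105957031) ((439.56207275390625, 265.0625915527344), (90.92972564697266, 87.4552230834961), 1.9134879112243652)
[279.3 341.7] [278.6 335. ] [278.  324.8]
crop px coaster centre-> [0.43368182 0.27149151 0.005     ]
```

Call:
{"api": "arm_command", "payload": {"steps": [[[-1,0.1,-0.07,0.15,0],[-1,0,0,0.15,0],[-1,0,0,0.1,0],[-1,0,0,0.1,0],[-1,0,0,0.06,0],[-1,0,0,0,0],[-1,0,0,0,0],[-1,0,0,0,0]]], "newtons": 15}}

```text
time_s: 14.1
eef_pos: [0.438, 0.2664, -0.029]
eef_rot: [180.0, -0.0, 101.1]
wrist_force: [0.8, -0.2, -0.6]
width: 0.0599
finger_force: 15.0
```

Call:
{"api": "arm_command", "payload": {"steps": [[[-1,0,0,0.05,0],[-1,0,0,0.05,0],[-1,0,0,0.03,0],[-1,0,0,0,0],[-1,0,0,0,0],[-1,0,0,0,0],[-1,0,0,0,0],[-1,0,0,0,0]]], "newtons": 8}}

```text
time_s: 14.9
eef_pos: [0.438, 0.2664, -0.0312]
eef_rot: [180.0, 0.0, 101.1]
wrist_force: [-1.3, -1.0, 6.7]
width: 0.06
finger_force: 11.6
```

Contact is felt (6.7 N upward). Open, then rise.

Call:
{"api": "arm_command", "payload": {"steps": [[[0.6,0,0,0,0],[0.8,0,0,0,0],[1,0,0,0,0],[1,0,0,0,0],[1,0,0,0,0],[1,0,0,0,0],[1,0,0,0,0],[1,0,0,0,0]]]}}

```text
time_s: 15.7
eef_pos: [0.4391, 0.267, -0.0311]
eef_rot: [179.9, -0.0, 101.1]
wrist_force: [4.2, 1.0, 5.6]
width: 0.0878
finger_force: 2.7
```

Call:
{"api": "arm_command", "payload": {"steps": [[[1,0,0,-0.2,0],[1,0,0,-0.4,0],[1,0,0,-0.7,0],[1,0,0,-0.9,0],[1,0,0,-0.9,0],[1,0,0,-0.9,0],[1,0,0,-0.9,0],[1,0,0,-0.5,0]]]}}

```text
time_s: 16.5
eef_pos: [0.4381, 0.2668, 0.0784]
eef_rot: [179.9, -0.0, 101.1]
wrist_force: [0.0, 0.1, -0.2]
width: 0.0875
finger_force: 0.0
```

```bash
python3 - <<'E'
from plant import *
from h import *
s=read_state(); print(s["eef_pos"],s["width"],s["wrist_force"])
f=grab_frame("side")["color"]
cv2.imwrite("pics/c9.png",cv2.resize(f[170:380,210:360],(450,600))[:,:,::-1])
E
```

```text
[0.4381069  0.26680508 0.07843432] 0.08752644363282777 [ 0.008604    0.07156942 -0.2189339 ]
```

View pics/c9.png

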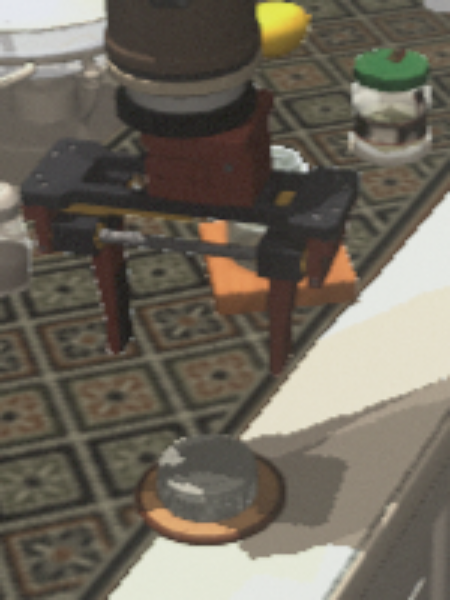

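The cap lies flat and upright on the coaster (cap columns 157–257, coaster 136–285, so centred to about 2–3 mm), with the gripper clear and the pickle jar where it was.

```bash
python3 -c "
from plant import *
print(sign_off())"
```

```text
the job is handed in; nothing more can be done
None
```

I unscrewed the cap by about 76°, lifted it clear and set it right way up near the middle of the coaster; I didn't touch the pickle jar, and I handed the job in at about 16.6 s with no verdict returned.

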